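# Stop the lathe and present the knock-out bar to its spindle

## Task

Stop the lathe: press the big mushroom button on the stop station fully down and let it come up again, without pressing the small start button. Then draw the knock-out bar (the thin steel bar with the brass knob) out of the angled block, turn it level and bring its plain end up to the middle of the handwheel on the lathe's left end, in line with the spindle and about 3 cm short of it, ready for knocking out the drive centre once the blank is off. Do not bump the lathe, leave the other things where they are, and finish while holding the bar there, still and level.

Things in the scene. Friction and masses are not known exactly. Their poses are not given: they have to be found in the camera images.
- stop_button (a joint): Big black mushroom-headed stop button (head 40 mm across), moves straight down; 0 = up, 0.006 m = fully down. Its spring starts at 1.4 N and takes 4.5 N fully down.
- stop_button_top (a point): Top centre of the stop button's mushroom head, 70.5 mm above the bench when up. The station is a fixed grey box 72 x 112 mm, its lid 46 mm above the bench.
- start_button (a joint): Small black start button (24 mm across) in a metal collar 32 mm across on the same station; 0 = up, 0.004 m = fully down. Not to be pressed.
- start_button_top (a point): Top centre of the start button, 56.5 mm above the bench, level with its collar's rim, 52 mm from the stop button's axis.
- knockout_bar: Loose knock-out bar, 222 mm long, about 0.15 kg: plain steel rod of 9 mm diameter, with a brass knob 19 mm across on the last 24 mm. Origin at the centre of its plain end, its z axis along the bar to the knob. At the start the plain end stands on the bottom of one of the block's two small holes, 70 mm deep, so 152 mm stick out.
- knob_end (a point): Centre of the bar's knob end, 222 mm from the plain end.
- tool_block: Fixed wooden block 150 mm long (its x), on a base board 176 x 128 x 12 mm; origin on the bench. Its holes lean 30 degrees from vertical towards its y: up along a hole is (0, 0.5, 0.866). In its frame the small holes (11.5 mm) have their bottoms at (-+0.045, 0.0075, 0.0375) and their mouths at (-+0.045, 0.0425, 0.098); a wider hole between them is empty.
- screwdriver: Loose screwdriver with a fat amber handle (27 mm across), 203 mm long, standing in the other small hole; stays there. Origin at the blade's tip, z axis up to the handle. It may swap places with the knock-out bar.
- spindle_end (a point): Middle of the outer face of the handwheel (97 mm across) on the lathe's left end, 275 mm above the bench. The spindle's axis runs level through it along the point's y axis, which points out of the lathe, to the robot's left. The lathe is fixed.
- glue_bottle: Loose glue bottle standing upright, 58 mm across, 161 mm high; to be left alone.
- sanding_block: Loose wooden sanding block, 108 x 74 x 27 mm; to be left alone.

How it is judged:
On the way, in this order (a step that is already met when the one before it is completed fails the run):
1. the stop button is fully down (value of joint stop_button above 0.005 m), for 0.05 s.
2. the stop button has come up again (value of joint stop_button below 0.001 m), for 0.1 s.
3. the bar is drawn clear of the block, in the gripper (height (world z) of knockout_bar above 0.115 m and contact force between knockout_bar and the fingers above 1 N and contact force between knockout_bar and tool_block below 0.1 N), for 0.1 s.
At the end, for the whole second after the job is handed in: The bar is held still in the gripper, its axis within 17 degrees of the spindle's (so level), its plain end 5 to 60 mm short of the handwheel's face and within 25 mm of its middle sideways and in height; the stop button is up and the screwdriver is still in its hole (angle between the z axis of knockout_bar and the y axis of spindle_end, either way round below 0.3 rad and x of knockout_bar in the frame of spindle_end between -0.025 and 0.025 m and z of knockout_bar in the frame of spindle_end between -0.025 and 0.025 m and y of knockout_bar in the frame of spindle_end between 0.005 and 0.06 m and y of knob_end in the frame of spindle_end above 0.15 m and contact force between knockout_bar and the fingers above 1 N and contact force between knockout_bar and tool_block below 0.1 N and contact force between knockout_bar and screwdriver below 0.1 N and linear speed of knockout_bar below 0.03 m/s and angular speed of knockout_bar below 0.2 rad/s and value of joint stop_button below 0.001 m and distance of screwdriver from where it was at the start of the episode below 0.03 m); the arm keeps its last pose, push and grip.
It fails at once if the start button is pressed (value of joint start_button above 0.002 m).
It fails at once if the lathe is bumped with the bar or the robot (contact force between any of knockout_bar, the arm, the fingers and lathe above 2 N).
It fails at once if the screwdriver is lifted or dragged out of place (distance of screwdriver from where it was at the start of the episode above 0.04 m).
It fails at once if the glue bottle or the sanding block is moved (distance of any of glue_bottle, sanding_block from where it was at the start of the episode above 0.02 m).
It also fails if it takes over 51 s, if anything falls off the work surface, if the arm or the gripper's body presses on something with over 40 N, if the wrist force passes 120 N, or if a joint passes its speed limit or range.

## Robot

A 6-joint arm with a two-finger parallel gripper is mounted at the origin on a cart in front of the work surface, level with it; the furniture and walls round the work are solid. World frame = base frame: x ahead of the robot, y to its left, z up, the work surface at z = 0. Lengths are in m, angles in rad, forces in N, time in s.
With the tool pointing down it reaches from about 0.275 to 0.975 m from the base axis. Payload 8.4 kg.
Tool frame: the origin (TCP) lies midway between the tips of the shut fingers; the grasp point (between the pads) lies 19 mm behind it; z points along the fingers, y is the direction in which the jaws open and shut (so a half turn about z gives the same grasp; the last joint's range is limited). The gripper opens to 92 mm and grips with 3 to 60 N. Pads are 20 mm wide; open, the fingers measure 128 mm over their backs; the gripper's body (75 mm by 189 mm) begins 69 mm behind the grasp point.
Start: joints at [-1.325, 0.353, 1.633, -0, 1.155, -0.002], TCP at [0.153, -0.606, 0.215] pointing down, gripper open.
Joint ranges: [-2.63, 2.63], [-0.92, 2.1], [0.06, 2.66], [-1.3, 4.44], [0, 2.69], [-3.02, 3.02]. Speed limits (rad/s): [2.22, 2.22, 2.79, 3.14, 3.14, 3.14].

## Interface

Orientations are given as a rotation vector (axis times angle).
In Python, from rig import manip gives the robot as it stands.
- The arm moves only by the shell command python3 -m inch 'ROWS' [FORCE]. ROWS is JSON, a list of rows, each a list of 7 numbers: the shift along the tool's x, y, z in mm, then the turn, a rotation vector about the tool's x, y, z in rad, then the finger opening in mm, from 0 to 91.9. A call has exactly 10 rows; each row is the pose to reach, as a shift and turn from the pose measured when the call began, along the tool's axes at that moment; what a row does not reach only later rows make up. A row lasts 1/12 s, in which the tool goes at most 41.7 mm and 7.16 degrees, less where a joint would pass 70% of its speed; a pose out of reach is approached as far as the arm can. A call with a gripper value outside its range is refused whole. The fingers move at their own pace and stop on an object; FORCE is the grip in N (left out, the last holds). Time passes only in rows, so rows that repeat a pose let the fingers close, or fill a call up. It gives the time, the measured TCP pose, the force and the opening at its end, in the units of the state.
- manip.state(): the state, without advancing time (a new reading comes with each control period).
- manip.read_camera(name): name is "scene" or "top"; returns a dict with "image" (400x640x3 uint8, blue, green, red), "K" (3x3 intrinsics, pixels), "cam_to_world" (4x4, takes a point from camera to world coordinates). Camera axes: x right, y up, looking along -z (the intrinsics and any distortion apply to the point x, -y, -z); pixel columns grow to the right and rows downward; lengths in m; the calibration is good to about 2 mm. A picture is of the moment at which its call begins. There is no depth.
- manip.finish_job(): hands the job in, once; it reports no verdict.
The state is a dict: "t": time; "joint_positions": joint angles; "joint_vel": joint speeds; "effort": joint torques, N m; "position": TCP position; "eef_rot": TCP orientation; "contact_force": force on the tool from outside, world axes, zero at the start; "torque": the same for the moment, N m; "grip_width": finger opening in m.
Only numpy, scipy, OpenCV 4.12 (cv2) and the standard library are available. Lean on these libraries where they do the work, as an engineer would, in place of code of your own. Each camera call takes 0.05 s, during which the arm holds its last target. There are 200 camera calls.

## Working session

There is one attempt and no reset: what is moved stays moved. The work goes in short steps, Python scripts to look and compute and a shell command to move; the robot and the scene stay as the last step left them, time stands still between calls to the robot, and variables do not carry over. Pictures are saved under pics/ and viewed, about 8 in all and at most 12, crops included, and the job is handed in when it is done.

```bash
ls; mkdir -p pics; python3 - <<'E'
from rig import manip
import cv2,json,numpy as np
print(manip.state())
for n in("scene","top"):
    d=manip.read_camera(n); cv2.imwrite(f"pics/{n}0.png",d["image"])
    np.savez(f"{n}0.npz",**{k:np.array(v) for k,v in d.items()})
    print(n,list(d.keys()),d["K"],d["cam_to_world"])
E
```

```text
pics
{'t': 0.0, 'joint_positions': array([-1.32536424e+00,  3.53638058e-01,  1.63416078e+00, -3.32591456e-05,
        1.15521375e+00, -2.39345668e-03]), 'joint_vel': array([ 0.00037903,  0.00075784,  0.00176062,  0.00193003, -0.00030473,
       -0.00053696]), 'effort': array([-2.27150384e-03, -5.93839002e+01, -3.34219730e+01,  6.95902132e-02,
        2.31473416e-02, -1.15419789e-04]), 'position': array([ 0.15317737, -0.60540243,  0.21385861]), 'eef_rot': array([-3.11610728e+00, -3.88135223e-01,  3.17660709e-04]), 'contact_force': array([ 0.55114258, -0.84295291, -0.74339608]), 'torque': array([-0.02016115, -0.03506855,  0.01496162]), 'grip_width': 0.09204192443186214}
scene ['image', 'K', 'cam_to_world'] [[411.16827833   0.         319.5203759 ]
 [  0.         411.16827833 199.37741617]
 [  0.           0.           1.        ]] [[-0.85182095  0.37762739 -0.3630408   0.24217355]
 [-0.52357795 -0.63539885  0.56756887  0.53861701]
 [-0.01634616  0.67354722  0.73896343  0.91861485]
 [ 0.          0.          0.          1.        ]]
top ['image', 'K', 'cam_to_world'] [[489.76082656   0.         321.84428439]
 [  0.         489.76082656 192.23046935]
 [  0.           0.           1.        ]] [[ 0.00322633  0.98807568 -0.15393517  0.45237284]
 [-0.99994334  0.00474931  0.00952694 -0.02792561]
 [ 0.01014443  0.15389571  0.98803502  1.15533415]
 [ 0.          0.          0.          1.        ]]
```

View pics/scene0.png

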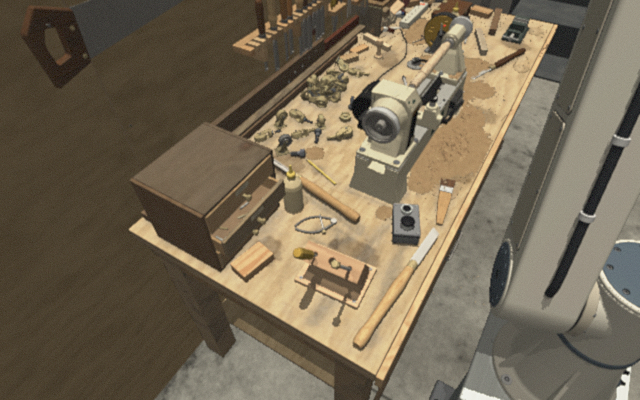

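View pics/top0.png

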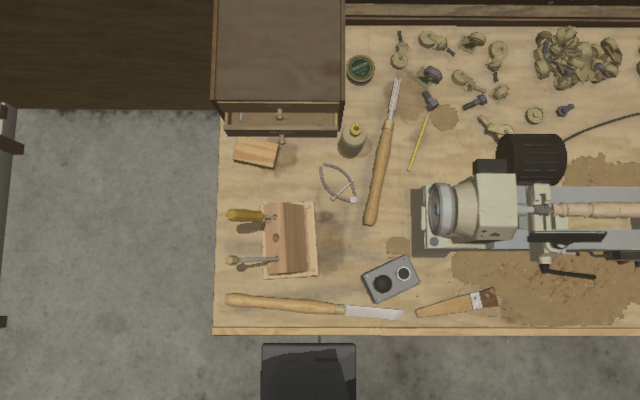

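The scene view shows the stop station at about (405,222), the block at about (335,270), the lathe handwheel at about (381,124) and the glue bottle at (293,190). In the top view the station is at (390,279), with the big button at (383,284) and the small one at (403,274). The knob is at (232,259), the screwdriver handle at (245,215) and the handwheel at about (432,209). I need enlarged crops of both.

```bash
python3 - <<'E'
import cv2,numpy as np
t=cv2.imread("pics/top0.png");s=cv2.imread("pics/scene0.png")
def c(im,x,y,w,h,k):return cv2.resize(im[y:y+h,x:x+w],None,fx=k,fy=k,interpolation=cv2.INTER_CUBIC)
# top: block (215..325,195..290), station+wheel (350..500,170..310)
a=c(t,220,190,200,120,4); b=c(t,410,160,100,100,3)
cv2.imwrite("pics/c1.png",a)
A=c(s,350,75,100,180,3.3); B=c(s,285,235,110,95,3.6)
H=600; im=np.zeros((600,800,3),np.uint8); im[:A.shape[0],:A.shape[1]]=A; im[:B.shape[0],340:340+B.shape[1]]=B[:, :460]
w=c(t,410,165,75,80,3); im[345:345+w.shape[0],340:340+w.shape[1]]=w
cv2.imwrite("pics/c2.png",im)
E
```

```text
(no output)
```

View pics/c1.png

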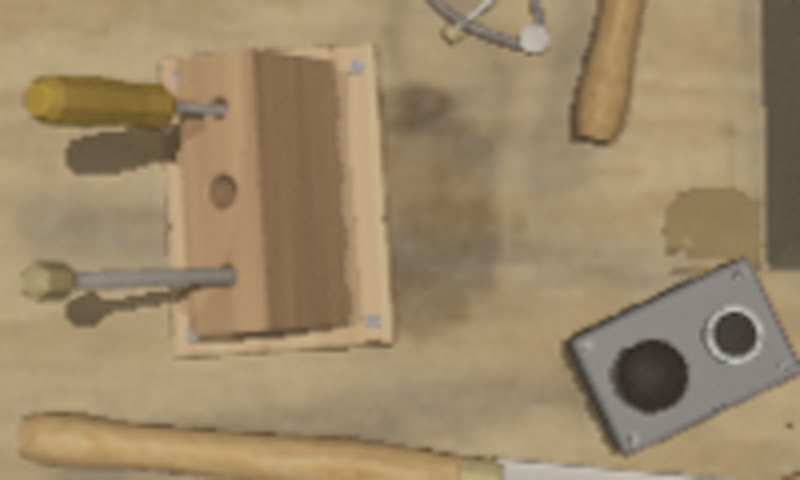

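View pics/c2.png

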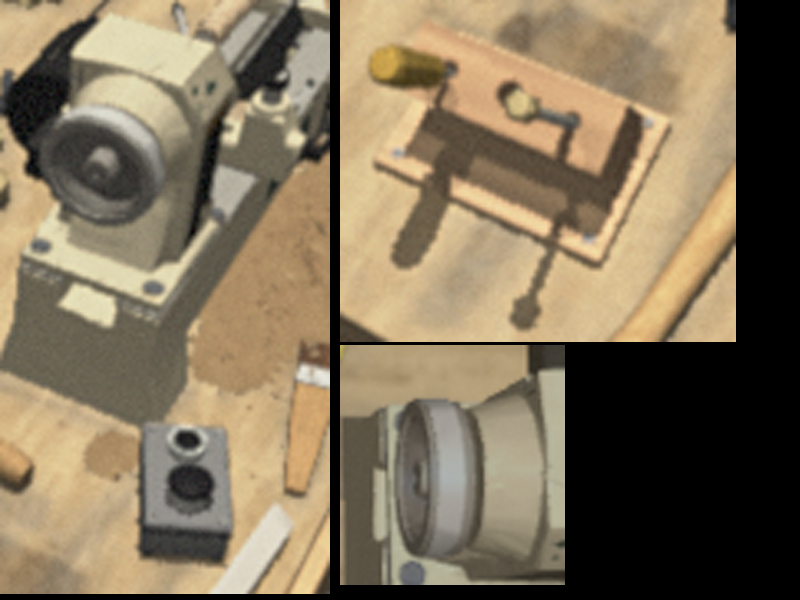

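The crops show these points:
- **Top crop:** knob end at (36,280), bar mouth at (230,275), stop head at (650,375) and start button at (736,333).
- **Scene crop:** knob end at (519,101), mouth at (572,121), stop at (191,482), start at (187,440) and wheel hub at (100,165).

I'll triangulate these and fit the block pose.

```bash
cat > geo.py <<'E'
import numpy as np,cv2
from scipy.optimize import least_squares
C={}
for n in("scene","top"):
    d=np.load(f"{n}0.npz"); C[n]=(d["K"],d["cam_to_world"])
def proj(n,P):
    K,T=C[n]; p=(np.linalg.inv(T)@np.r_[P,1])[:3]; q=K@np.array([p[0],-p[1],-p[2]]); return q[:2]/q[2]
def tri(a,b): # top, scene
    r=least_squares(lambda P:np.r_[proj("top",P)-a,proj("scene",P)-b],[.45,0,.1]); return r.x,np.sqrt(2*r.cost/4)
def ray(n,uv,z):
    K,T=C[n]; q=np.linalg.inv(K)@[*uv,1]; d=T[:3,:3]@[q[0],-q[1],-q[2]]; o=T[:3,3]; return o+d*(z-o[2])/d[2]
f=lambda u,v,k,x,y,ox=0,oy=0: np.array([(u-ox+.5)/k-.5+x,(v-oy+.5)/k-.5+y])
t1=lambda u,v:f(u,v,4,220,190); sA=lambda u,v:f(u,v,3.3,350,75); sB=lambda u,v:f(u,v,3.6,285,235,340,0); t2=lambda u,v:f(u,v,3,410,165,340,345)
E
python3 - <<'E'
from geo import *
np.set_printoptions(precision=4,suppress=True)
for n,a,b in [("stop",t1(650,375),sA(191,482)),("start",t1(736,333),sA(187,440)),("knob",t1(36,280),sB(519,101)),("mouth",t1(230,275),sB(572,121)),("hub",t2(420,478),sA(100,165)),("rimc",t2(418,478),sA(97,165))]:
    print(n,*tri(a,b))
print("stop@z",ray("top",t1(650,375),.0705),ray("scene",sA(191,482),.0705)); print("start@z",ray("top",t1(736,333),.0565),ray("scene",sA(187,440),.0565))
print("wheel@z",ray("top",t2(418,478),.275),ray("scene",sA(100,165),.275))
# block fit
obs=[("top",t1(162,62),(.088,.064,.012)),("top",t1(375,45),(.088,-.064,.012)),("top",t1(393,342),(-.088,-.064,.012)),("top",t1(175,357),(-.088,.064,.012)),
("scene",sB(375,160),(.088,.064,.012)),("scene",sB(600,266),(-.088,.064,.012)),("scene",sB(672,122),(-.088,-.064,.012)),
("top",t1(230,275),(-.045,.0425,.098)),("top",t1(222,108),(.045,.0425,.098)),("scene",sB(572,121),(-.045,.0425,.098)),("scene",sB(452,70),(.045,.0425,.098)),
("top",t1(36,280),(-.045,.1185,.2298)),("scene",sB(519,101),(-.045,.1185,.2298))]
def W(p,q): c,s=np.cos(p[2]),np.sin(p[2]); return np.array([p[0]+c*q[0]-s*q[1],p[1]+s*q[0]+c*q[1],q[2]])
r=least_squares(lambda p:np.concatenate([proj(n,W(p,q))-uv for n,uv,q in obs]),[.38,.09,0],loss="soft_l1")
print("block",r.x); print(np.round(r.fun.reshape(-1,2),1).tolist())
p=r.x
for q in[(-.045,.0075,.0375),(-.045,.0425,.098),(-.045,.1185,.2298),(.045,.1185,.2)]: print(q,W(p,q))
E
```

```text
stop [ 0.42   -0.1715  0.0645] 0.22719898191880372
start [ 0.4431 -0.221   0.0539] 0.13115257304868322
knob [0.4679 0.1375 0.226 ] 0.19027602500219834
mouth [0.4731 0.0571 0.0948] 0.1737293255914591
hub [ 0.5584 -0.2426  0.2821] 0.2635708361967802
rimc [ 0.5589 -0.2411  0.2827] 0.03215489866429178
stop@z [ 0.4208 -0.1705  0.0705] [ 0.4179 -0.1669  0.0705]
start@z [ 0.4434 -0.2205  0.0565] [ 0.442  -0.219   0.0565]
wheel@z [ 0.5597 -0.243   0.275 ] [ 0.5609 -0.2517  0.275 ]
block [0.5202 0.029  0.0711]
[[3.0, -1.8], [4.0, -1.1], [4.6, 0.2], [3.5, 0.3], [0.6, -3.4], [1.3, -4.4], [1.3, -4.3], [-5.2, 0.6], [-5.4, 0.5], [-2.2, 2.9], [-2.9, 2.5], [-3.8, 0.7], [-1.5, 1.5]]
(-0.045, 0.0075, 0.0375) [0.4747 0.0333 0.0375]
(-0.045, 0.0425, 0.098) [0.4723 0.0682 0.098 ]
(-0.045, 0.1185, 0.2298) [0.4669 0.144  0.2298]
(0.045, 0.1185, 0.2) [0.5566 0.1504 0.2   ]
```

```bash
cat > plan.py <<'E'
# usage: plan(pos, R): shift (mm, tool axes) and turn from the present pose
import numpy as np,json
from rig import manip
from scipy.spatial.transform import Rotation as Rn
np.set_printoptions(precision=3,suppress=True)
def frame(z,y):
    z=np.array(z,float);z/=np.linalg.norm(z);y=np.array(y,float);y-=z*(y@z);y/=np.linalg.norm(y)
    return np.c_[np.cross(y,z),y,z]
def now():
    s=manip.state();return np.array(s["position"]),Rn.from_rotvec(s["eef_rot"]).as_matrix(),s
def plan(p,R):
    p0,R0,s=now();print("shift",1000*R0.T@(np.array(p)-p0),"turn",Rn.from_matrix(R0.T@R).as_rotvec())
def st():
    p,R,s=now();print("t %.2f"%s["t"],"q",s["joint_positions"],"p",p,"x",R[:,0],"y",R[:,1],"z",R[:,2],"F",s["contact_force"],"w",round(s["grip_width"],4))
    open("log.txt","a").write(json.dumps([list(s["joint_positions"]),list(p),R.tolist()])+"\n")
if __name__=="__main__": st()
E
python3 - <<'E'
from geo import *
from plan import *
st()
print("lathe plate corner",tri(np.array([424.,250.]),sA(155,308)))
print("lathe base lower corner",ray("top",(411,258),0),ray("scene",sA(140,415),0))
print("wheel left edge", ray("top",t2(398,478),.275))
h=np.radians(60);R=frame([0,0,-1],[np.cos(h),np.sin(h),0]);R2=frame([0,0,-1],[-np.cos(h),-np.sin(h),0])
for r in(R,R2): plan([.27,-.38,.25],r)
E
```

```text
t 0.10 q [-1.325  0.354  1.634 -0.     1.155 -0.002] p [ 0.153 -0.606  0.214] x [ 0.969  0.245 -0.   ] y [ 0.245 -0.969 -0.001] z [-0.     0.001 -1.   ] F [ 0.622 -0.427  0.356] w 0.0918
lathe plate corner (array([ 0.492, -0.243,  0.164]), np.float64(0.9437039431912565))
lathe base lower corner [ 0.477 -0.248  0.   ] [ 0.504 -0.275  0.   ]
wheel left edge [ 0.56  -0.231  0.275]
shift [ 168.555 -190.021  -35.81 ] turn [-0.001 -0.001 -2.37 ]
shift [ 168.555 -190.021  -35.81 ] turn [-0.001  0.     0.771]
```

```bash
python3 -m inch '[[10,-10,-5,0,0,0.08,40],[30,-30,-12,0,0,0.17,0],[50,-50,-20,0,0,0.26,0],[70,-75,-28,0,0,0.36,0],[90,-100,-36,0,0,0.46,0],[110,-125,-36,0,0,0.56,0],[130,-150,-36,0,0,0.65,0],[150,-170,-36,0,0,0.72,0],[162,-183,-36,0,0,0.76,0],[168,-190,-36,0,0,0.77,0]]' 20; python3 - <<'E'
from plan import *
st()
h=np.radians(60);R2=frame([0,0,-1],[-np.cos(h),-np.sin(h),0])
plan([.42,-.1695,.11],R2)
E
```

```text
t: 0.93
position: [0.2701, -0.3779, 0.25]
eef_rot: [-3.033, 0.812, 0.001]
contact_force: [0.6, -0.1, 0.6]
grip_width: 0.0272
t 0.93 q [-0.954  0.063  1.92   0.001  1.161  1.14 ] p [ 0.27  -0.378  0.25 ] x [ 0.866 -0.5   -0.001] y [-0.5   -0.866 -0.002] z [-0.     0.002 -1.   ] F [ 0.628 -0.131  0.629] w 0.0272
shift [  25.81  -255.238  140.412] turn [-0.002  0.001  0.   ]
```

```bash
python3 -m inch '[[2,-15,8,0,0,0,0],[5,-45,22,0,0,0,0],[8,-80,40,0,0,0,0],[12,-120,60,0,0,0,0],[16,-160,85,0,0,0,0],[20,-195,108,0,0,0,0],[23,-225,125,0,0,0,0],[25,-244,136,0,0,0,0],[26,-253,140,0,0,0,0],[26,-255,140,0,0,0,0]]'; python3 - <<'E'
from plan import *
import cv2
st()
for n in("scene","top"): cv2.imwrite(f"pics/{n}1.png",manip.read_camera(n)["image"])
a=cv2.imread("pics/scene1.png")[150:270,340:480];b=cv2.imread("pics/top1.png")[220:340,320:460]
k=lambda i:cv2.resize(i,None,fx=2.85,fy=2.85,interpolation=cv2.INTER_CUBIC)
cv2.imwrite("pics/p1.png",np.hstack([k(a),k(b)]))
E
```

```text
t: 1.77
position: [0.42, -0.1684, 0.1094]
eef_rot: [-3.034, 0.809, 0.005]
contact_force: [-0.3, -1.5, -0.7]
grip_width: 0.0004
t 1.77 q [-0.386  0.231  2.085  0.002  0.829  1.704] p [ 0.42  -0.168  0.109] x [ 0.867 -0.498 -0.004] y [-0.498 -0.867 -0.001] z [-0.002  0.003 -1.   ] F [-0.317 -1.466 -0.662] w 0.0004
```

View pics/p1.png

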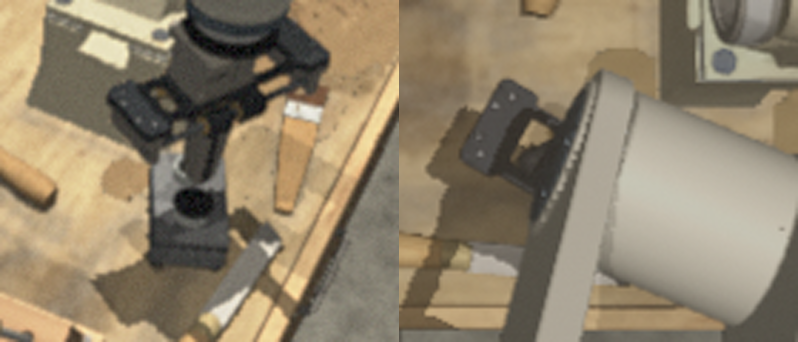

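Left half: the shut fingertips are at about (205,180), just above and behind the head at (195,203), which fits their being 40 mm higher. The gripper is clear of the lathe. Next I press.

```bash
python3 - <<'E'
from geo import *
print("TCP in scene crop",(proj("scene",[.42,-.1684,.1094])-[340,150])*2.85)
E
python3 -m inch '[[0,0,8,0,0,0,0],[0,1,18,0,0,0,0],[0,1,28,0,0,0,0],[0,1,34,0,0,0,0],[0,1,38,0,0,0,0],[0,1,40,0,0,0,0],[0,1,42,0,0,0,0],[0,1,43,0,0,0,0],[0,1,44,0,0,0,0],[0,1,44,0,0,0,0]]'
```

```text
TCP in scene crop [197.11083701 172.28941709]
t: 2.7
position: [0.4194, -0.1709, 0.0668]
eef_rot: [-3.034, 0.811, 0.001]
contact_force: [-2.6, -0.6, 3.2]
grip_width: 0.0004
```

```bash
python3 -m inch '[[0,0,1,0,0,0,0],[0,0,2,0,0,0,0],[0,0,3,0,0,0,0],[0,0,4,0,0,0,0],[0,0,5,0,0,0,0],[0,0,5,0,0,0,0],[0,0,5.5,0,0,0,0],[0,0,5.5,0,0,0,0],[0,0,5.5,0,0,0,0],[0,0,5.5,0,0,0,0]]'
```

```text
t: 3.53
position: [0.4198, -0.171, 0.0638]
eef_rot: [-3.034, 0.811, 0.0]
contact_force: [-13.1, 3.9, 44.4]
grip_width: 0.0003
```

```bash
python3 -m inch '[[0,0,-4,0,0,0,0],[0,0,-10,0,0,0,0],[0,0,-20,0,0,0,0],[0,0,-35,0,0,0,30],[0,0,-60,0,0,0,50],[0,0,-90,0,0,0,50],[0,0,-120,0,0,0,50],[0,0,-145,0,0,0,50],[0,0,-160,0,0,0,50],[0,0,-165,0,0,0,50]]'; python3 plan.py; cat > kin.py <<'E'
import numpy as np,json
from scipy.optimize import least_squares
from scipy.spatial.transform import Rotation as Rn
Rz=lambda a:Rn.from_euler('z',a).as_matrix();Ry=lambda a:Rn.from_euler('y',a).as_matrix()
D=np.array([[0,1,0],[1,0,0],[0,0,-1]])  # tool axes at all-pitch=pi
def fk(q,k):
    h,a,L1,e,L2,d=k
    A=Rz(q[0]);p=A@[a,0,h];A=A@Ry(q[1]);p=p+A@[0,0,L1];A=A@Ry(q[2]);p=p+A@[e,0,L2]
    A=A@Rz(q[3])@Ry(q[4]);p=p+A@[0,0,d];R=A@Rz(q[5])@K0
    return p,R
K0=Ry(np.pi).T@np.array([[0,1,0],[1,0,0],[0,0,-1.]])
def load(): return [json.loads(l) for l in open("log.txt")]
def fit():
    L=load();g=np.array([.35,0.05,.4,0,.4,.25])
    r=least_squares(lambda k:np.concatenate([(fk(q,k)[0]-p) for q,p,_ in L]+[1e-3*(k-g)]),g);return r
if __name__=="__main__":
    r=fit();print(np.round(r.x,4),np.abs(r.fun[:-6]).max())
    for q,p,R in load(): print(np.round(fk(q,r.x)[1]-np.array(R),3).tolist())
E
python3 kin.py
```

```text
t: 4.37
position: [0.4213, -0.1718, 0.2318]
eef_rot: [-3.034, 0.811, -0.007]
contact_force: [0.5, -0.6, 0.1]
grip_width: 0.0451
t 4.37 q [-0.392  0.062  1.964  0.002  1.111  1.701] p [ 0.421 -0.172  0.232] x [ 0.867 -0.499  0.004] y [-0.499 -0.867 -0.002] z [ 0.005 -0.    -1.   ] F [ 0.484 -0.646  0.102] w 0.0451
[ 4.903e-01 -1.000e-04  5.700e-01  5.720e-02  4.933e-01  5.592e-01] 0.0014468167815095967
[[0.0, -0.0, -0.0], [-0.0, 0.0, 0.0], [-0.0, -0.0, -0.0]]
[[0.0, -0.0, -0.0], [-0.0, 0.0, -0.0], [-0.0, 0.0, 0.0]]
[[-0.0, -0.0, -0.0], [-0.0, 0.0, -0.0], [-0.0, 0.0, 0.0]]
[[0.0, -0.0, -0.0], [-0.0, -0.0, 0.0], [-0.0, -0.0, -0.0]]
```

```bash
cat > tgt.py <<'E'
import numpy as np
from plan import frame
yaw=.068; s,c=np.sin(yaw),np.cos(yaw)
u=np.array([-.5*s,.5*c,.866]); b=np.array([c,s,0]); a=np.cross(b,u); a*=-1
if a[2]>0:a=-a
M=np.array([.4727,.059,.098])
def Rg(phi): z=np.cos(phi)*a+np.sin(phi)*b; return frame(z,np.cross(z,u))
def tcp(phi,sd,back=0): R=Rg(phi);return M+sd*u+R[:,2]*(.019-back),R
E
python3 - <<'E'
from plan import *
from tgt import *
print(a,b,u)
for f in(45,60):
    p,R=tcp(np.radians(f),.1); print(f,p,R.tolist()); plan([.4,-.08,.3],R)
E
```

```text
[-0.059  0.864 -0.5  ] [0.998 0.068 0.   ] [-0.034  0.499  0.866]
45 [0.482 0.121 0.178] [[-0.03397455083906345, 0.7470742137757165, 0.6638718618880296], [0.4988554203166537, -0.5629137311239397, 0.6589927169042308], [0.866019052628739, 0.3535650582615878, -0.35355727974474144]]
shift [-63.932 -69.054 -68.38 ] turn [ 0.598  1.204 -1.459]
60 [0.485 0.118 0.18 ] [[-0.03397455083906345, 0.5497968259254508, 0.8346072010817924], [0.49885542031665375, -0.7142920531728187, 0.49084634295760415], [0.8660190526287391, 0.43302461012794496, -0.2500013750113439]]
shift [-63.932 -69.054 -68.38 ] turn [ 0.419  1.368 -1.274]
```

```bash
python3 -m inch '[[-5,-5,-8,0.02,0.04,-0.05,50],[-12,-12,-16,0.04,0.08,-0.10,50],[-20,-20,-24,0.06,0.12,-0.15,50],[-28,-28,-32,0.08,0.17,-0.20,50],[-36,-38,-40,0.10,0.21,-0.25,50],[-44,-48,-50,0.13,0.25,-0.31,50],[-52,-56,-58,0.15,0.30,-0.36,50],[-58,-62,-64,0.17,0.34,-0.41,50],[-62,-67,-67,0.19,0.38,-0.46,50],[-64,-69,-68,0.21,0.42,-0.51,50]]'; python3 plan.py; python3 kin.py; cat > ik.py <<'E'
import numpy as np
from kin import *
from tgt import *
from plan import now
lo=np.array([-2.63,-.92,.06,-1.3,0,-3.02]);hi=np.array([2.63,2.1,2.66,4.44,2.69,3.02])
def ik(p,R,q0,k):
    f=lambda q:np.r_[(fk(q,k)[0]-p)*5,(fk(q,k)[1]-R).ravel()]
    r=least_squares(f,np.clip(q0,lo+.01,hi-.01),bounds=(lo,hi));return r.x,r.cost
E
python3 - <<'E'
from ik import *
np.set_printoptions(precision=3,suppress=True)
k=fit().x;q0=now()[2]["joint_positions"]
for f in(20,45,60,75):
    f=np.radians(f)
    for bk in(.1,0):
        p,R=tcp(f,.1,bk);q,c=ik(p,R,q0,k);print(np.degrees(f),bk,q,c, "elbow/wrist z",)
    z=np.array([np.sin(f),0,-np.cos(f)]);Rf=frame(z,np.cross(z,[0,1,0]))
    pf=np.array([.559,-.205+.17,.275])+z*.019
    print(" final",*ik(pf,Rf,q,k))
E
```

```text
t: 5.2
position: [0.3997, -0.0792, 0.2997]
eef_rot: [-2.968, -0.001, -0.699]
contact_force: [-0.6, 0.4, 0.3]
grip_width: 0.0499
t 5.20 q [-0.441 -0.335  2.225  0.355  0.895  0.955] p [ 0.4   -0.079  0.3  ] x [ 0.895 -0.02   0.445] y [ 0.022 -0.996 -0.09 ] z [ 0.445  0.09  -0.891] F [-0.589  0.429  0.296] w 0.0499
[0.2956 0.     0.5703 0.0585 0.4937 0.3634] 0.0014280866504650935
[[0.0, -0.0, -0.0], [-0.0, 0.0, 0.0], [-0.0, -0.0, -0.0]]
[[0.0, -0.0, -0.0], [-0.0, 0.0, -0.0], [-0.0, 0.0, 0.0]]
[[-0.0, -0.0, -0.0], [-0.0, 0.0, -0.0], [-0.0, 0.0, 0.0]]
[[0.0, -0.0, -0.0], [-0.0, -0.0, 0.0], [-0.0, -0.0, -0.0]]
[[-0.0, -0.0, -0.0], [-0.0, 0.0, 0.0], [-0.0, -0.0, 0.0]]
20.0 0.1 [-0.654  0.35   2.18   1.032  1.346 -1.173] 7.972484316254979e-20 elbow/wrist z
20.0 0 [-0.449  0.434  2.237  1.234  1.191 -1.259] 1.3897200177364723e-20 elbow/wrist z
 final [-0.079  0.04   1.979  0.039  0.775 -0.102] 1.9311446434326524e-23
45.0 0.1 [-0.813  0.334  2.556  1.454  1.227 -1.69 ] 2.208078681239966e-31 elbow/wrist z
45.0 0 [-0.456  0.472  2.534  1.852  1.168 -1.819] 1.1033220800362823e-21 elbow/wrist z
 final [-0.111 -0.07   2.292  0.52   0.157 -0.593] 6.374304489673255e-31
59.99999999999999 0.1 [-0.866  0.53   2.66   1.652  1.318 -2.058] 0.01659160066377444 elbow/wrist z
59.99999999999999 0 [ 0.296 -0.239  2.513  1.053  0.    -0.057] 0.31712316750506586 elbow/wrist z
 final [-0.052 -0.11   2.349  0.642  0.    -0.671] 0.028063440390471928
75.0 0.1 [-0.822  1.44   2.66   1.704  1.855 -3.02 ] 0.08971523105274133 elbow/wrist z
75.0 0 [-0.06   1.104  2.66   2.673  2.082 -2.342] 0.021289750586429845 elbow/wrist z
 final [-0.203  0.205  2.583  2.871  0.955 -3.02 ] 0.0012524074968453347
```

```bash
cat >> ik.py <<'E'
def path(p,R,n=10,q0=None):
    from scipy.spatial.transform import Rotation as Rn
    k=fit().x;p0,R0,s=now();q=s["joint_positions"];w=Rn.from_matrix(R0.T@R).as_rotvec()
    print("shift",1000*R0.T@(p-p0),"turn",w,"|turn|",np.linalg.norm(w))
    for i in range(1,n+1):
        f=i/n;Ri=R0@Rn.from_rotvec(f*w).as_matrix();pi=p0+f*(p-p0);qn,c=ik(pi,Ri,q,k)
        print(f"{f:.2f}",qn,"maxdq %.2f"%np.abs(qn-q).max(),"c %.1e"%c,"wrist",pi-.363*Ri[:,2]);q=qn
np.set_printoptions(precision=3,suppress=True)
E
python3 - <<'E'
from ik import *
p,R=tcp(np.radians(30),.1,.09); print(p,R[:,2]); path(p,R)
E
```

```text
[0.438 0.053 0.215] [ 0.448  0.782 -0.433]
shift [  -6.433 -123.567  103.868] turn [ 0.614  0.658 -1.052] |turn| 1.3849730437966727
0.10 [-0.499 -0.331  2.273  0.511  0.865  0.683] maxdq 0.27 c 1.5e-21 wrist [ 0.223 -0.121  0.601]
0.20 [-0.562 -0.31   2.315  0.673  0.864  0.393] maxdq 0.29 c 1.1e-21 wrist [ 0.211 -0.133  0.578]
0.30 [-0.621 -0.27   2.35   0.825  0.888  0.104] maxdq 0.29 c 3.1e-22 wrist [ 0.204 -0.145  0.553]
0.40 [-0.671 -0.211  2.378  0.953  0.93  -0.17 ] maxdq 0.27 c 8.6e-22 wrist [ 0.201 -0.159  0.527]
0.50 [-0.709 -0.136  2.397  1.052  0.984 -0.424] maxdq 0.25 c 9.3e-23 wrist [ 0.202 -0.173  0.501]
0.60 [-0.733 -0.049  2.405  1.124  1.041 -0.654] maxdq 0.23 c 5.5e-25 wrist [ 0.208 -0.187  0.474]
0.70 [-0.743  0.045  2.403  1.17   1.099 -0.861] maxdq 0.21 c 1.3e-26 wrist [ 0.219 -0.2    0.448]
0.80 [-0.739  0.141  2.39   1.196  1.155 -1.045] maxdq 0.18 c 1.7e-28 wrist [ 0.233 -0.212  0.422]
0.90 [-0.724  0.234  2.367  1.205  1.208 -1.207] maxdq 0.16 c 6.1e-30 wrist [ 0.252 -0.222  0.397]
1.00 [-0.699  0.321  2.335  1.201  1.258 -1.348] maxdq 0.14 c 2.0e-30 wrist [ 0.275 -0.231  0.373]
```

```bash
python3 -m inch '[[0,-4,3,0.02,0.022,-0.035,50],[0,-10,8,0.05,0.05,-0.085,50],[-1,-17,14,0.08,0.09,-0.14,50],[-1,-24,20,0.12,0.13,-0.20,50],[-2,-31,26,0.15,0.165,-0.26,50],[-2,-38,32,0.19,0.20,-0.32,50],[-2,-45,38,0.225,0.24,-0.385,50],[-3,-52,44,0.26,0.28,-0.44,50],[-3,-58,49,0.29,0.31,-0.495,50],[-3,-62,52,0.307,0.329,-0.526,50]]'; python3 - <<'E'
from ik import *
p,R=tcp(np.radians(30),.1,.09); path(p,R,3)
E
```

```text
t: 6.03
position: [0.4184, -0.0124, 0.2563]
eef_rot: [-2.527, -0.809, -1.115]
contact_force: [0.3, 1.0, -0.8]
grip_width: 0.0504
shift [  5.396 -41.41   67.938] turn [ 0.306  0.328 -0.526] |turn| 0.6911546819380701
0.33 [-0.741  0.016  2.406  1.158  1.08  -0.799] maxdq 0.38 c 1.6e-19 wrist [ 0.215 -0.196  0.456]
0.67 [-0.735  0.174  2.384  1.201  1.173 -1.103] maxdq 0.30 c 2.1e-22 wrist [ 0.239 -0.216  0.413]
1.00 [-0.699  0.321  2.335  1.201  1.258 -1.348] maxdq 0.25 c 2.8e-24 wrist [ 0.275 -0.231  0.373]
```

```bash
python3 -m inch '[[0,-3,5,0.03,0.03,-0.05,50],[1,-8,12,0.06,0.065,-0.10,50],[1,-12,20,0.09,0.10,-0.16,50],[2,-17,28,0.13,0.14,-0.22,50],[3,-22,36,0.16,0.175,-0.28,50],[3,-27,44,0.20,0.21,-0.34,50],[4,-32,52,0.23,0.25,-0.40,50],[5,-37,59,0.265,0.285,-0.455,50],[5,-40,65,0.29,0.31,-0.50,50],[5,-41,68,0.306,0.328,-0.526,50]]'; python3 plan.py; python3 - <<'E'
from ik import *
from geo import proj
import cv2
from rig import manip
for n,(x,y,k) in {"scene":(285,190,3.3),"top":(215,190,3.3)}.items():
    im=manip.read_camera(n)["image"];cv2.imwrite(f"pics/{n}2.png",im)
    c=cv2.resize(im[y:y+150,x:x+120],None,fx=k,fy=k,interpolation=cv2.INTER_CUBIC);cv2.imwrite(f"pics/{n}2c.png",c)
    print(n,"tcp px",(proj(n,now()[0])-[x,y])*k)
A,B=cv2.imread("pics/scene2c.png"),cv2.imread("pics/top2c.png");cv2.imwrite("pics/p2.png",np.hstack([A,B]))
p,R=tcp(np.radians(30),.1,0);path(p,R,2)
E
```

```text
t: 6.87
position: [0.4374, 0.0533, 0.2137]
eef_rot: [-1.858, -1.462, -1.378]
contact_force: [-0.4, 1.4, 1.4]
grip_width: 0.0505
t 6.87 q [-0.693  0.321  2.333  1.203  1.258 -1.344] p [0.437 0.053 0.214] x [-0.035  0.498  0.867] y [ 0.895 -0.371  0.249] z [ 0.446  0.784 -0.432] F [-0.438  1.372  1.355] w 0.0505
scene tcp px [268.954 175.754]
top tcp px [194.857 284.717]
shift [ 1.534  0.337 89.557] turn [-0.002 -0.    -0.002] |turn| 0.002713175970734476
0.50 [-0.581  0.365  2.35   1.321  1.19  -1.389] maxdq 0.12 c 5.1e-31 wrist [ 0.295 -0.196  0.352]
1.00 [-0.466  0.415  2.356  1.448  1.136 -1.442] maxdq 0.13 c 2.3e-30 wrist [ 0.315 -0.16   0.334]
```

View pics/p2.png

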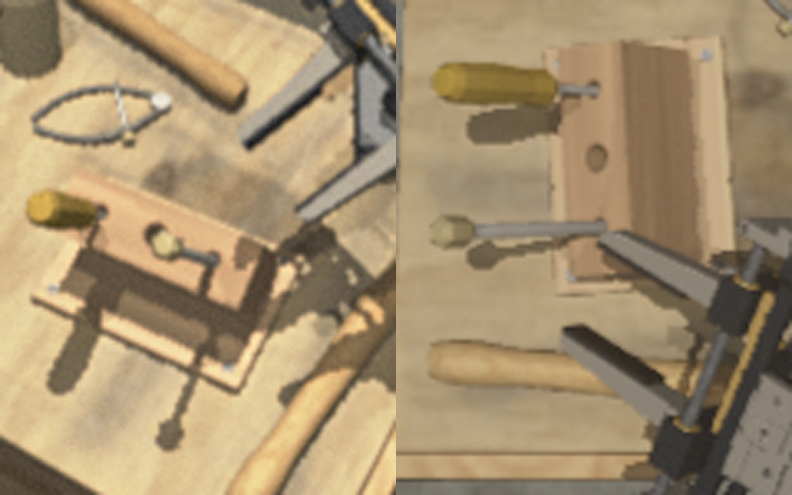

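Both views agree with the computed TCP: the tip midpoint is at about (274,176) in scene and (192,285) in top. The bar lies ahead between the fingers, so I go in and close.

```bash
python3 -m inch '[[0,0,6,0,0,0,50],[0,0,16,0,0,0,50],[1,0,28,0,0,0,50],[1,0,40,0,0,0,50],[1,0,52,0,0,0,50],[1,0,63,0,0,0,50],[1,0,73,0,0,0,50],[1.5,0,81,0,0,0,50],[1.5,0,87,0,0,0,50],[1.5,0,89.5,0,0,0,50]]'; python3 plan.py;  python3 - <<'E'
import cv2,numpy as np
from plan import now
from geo import proj
from rig import manip
L=[]
for n,(x,y,k) in {"scene":(285,190,3.3),"top":(215,190,3.3)}.items():
    im=manip.read_camera(n)["image"]
    L.append(cv2.resize(im[y:y+150,x:x+120],None,fx=k,fy=k,interpolation=cv2.INTER_CUBIC))
    p,R,_=now();print(n,"tcp,grasp",(proj(n,p)-[x,y])*k,(proj(n,p-.019*R[:,2])-[x,y])*k)
cv2.imwrite("pics/p3.png",np.hstack(L))
E
```

```text
t: 7.8
position: [0.4774, 0.1245, 0.1761]
eef_rot: [-1.86, -1.46, -1.377]
contact_force: [-0.2, -0.1, -0.4]
grip_width: 0.0501
t 7.80 q [-0.464  0.416  2.355  1.447  1.136 -1.438] p [0.477 0.124 0.176] x [-0.032  0.498  0.867] y [ 0.894 -0.373  0.247] z [ 0.446  0.783 -0.433] F [-0.152 -0.08  -0.368] w 0.0501
scene tcp,grasp [158.591 262.153] [181.865 243.906]
top tcp,grasp [ 82.799 216.101] [105.324 230.196]
```

View pics/p3.png

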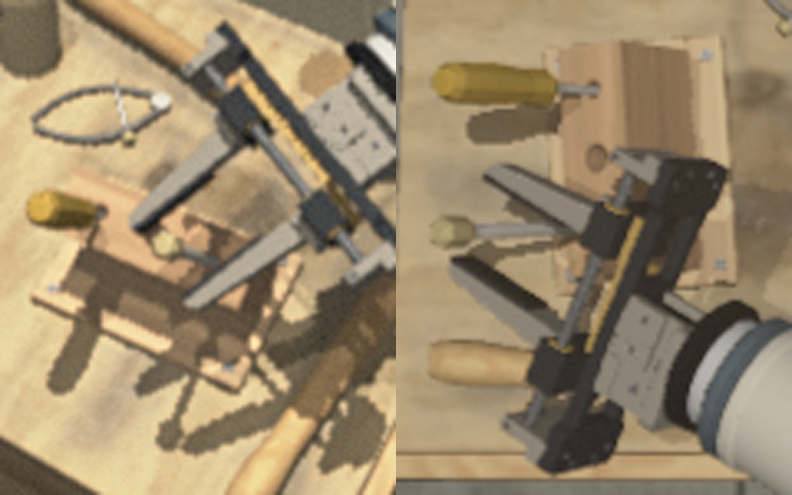

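The bar lies centrally between the pads in both views, at (501,230) in top and (182,246) in scene, so I close.

```bash
python3 -m inch '[[0,0,0,0,0,0,30],[0,0,0,0,0,0,15],[0,0,0,0,0,0,5],[0,0,0,0,0,0,0],[0,0,0,0,0,0,0],[0,0,0,0,0,0,0],[0,0,0,0,0,0,0],[0,0,0,0,0,0,0],[0,0,0,0,0,0,0],[0,0,0,0,0,0,0]]' 35; python3 plan.py
```

```text
t: 8.73
position: [0.4775, 0.124, 0.1762]
eef_rot: [-1.86, -1.46, -1.377]
contact_force: [-0.1, -1.1, -0.3]
grip_width: 0.0075
t 8.73 q [-0.465  0.415  2.355  1.446  1.136 -1.438] p [0.477 0.124 0.176] x [-0.032  0.498  0.867] y [ 0.894 -0.373  0.247] z [ 0.446  0.783 -0.433] F [-0.054 -1.083 -0.278] w 0.0075
```

```bash
python3 - <<'E'
from ik import *
p,R=tcp(np.radians(30),.205,0);path(p,now()[1],4)
E
python3 -m inch '[[2,0,0,0,0,0,0],[7,0,0,0,0,0,0],[13,0,0,0,0,0,0],[20,0,0,0,0,0,0],[27,0,0,0,0,0,0],[34,0,0,0,0,0,0],[41,0,0,0,0,0,0],[47,0,0,0,0,0,0],[51,0,0,0,0,0,0],[53,0,0,0,0,0,0]]'
```

```text
shift [104.96    0.219  -0.103] turn [0. 0. 0.] |turn| 0.0
0.25 [-0.433  0.348  2.362  1.447  1.131 -1.37 ] maxdq 0.07 c 1.2e-30 wrist [ 0.315 -0.147  0.356]
0.50 [-0.399  0.281  2.364  1.446  1.124 -1.297] maxdq 0.07 c 3.3e-30 wrist [ 0.314 -0.134  0.379]
0.75 [-0.364  0.215  2.363  1.442  1.115 -1.22 ] maxdq 0.08 c 5.4e-30 wrist [ 0.313 -0.121  0.402]
1.00 [-0.328  0.151  2.357  1.436  1.104 -1.14 ] maxdq 0.08 c 8.4e-30 wrist [ 0.312 -0.108  0.425]
t: 9.57
position: [0.4757, 0.1508, 0.2229]
eef_rot: [-1.859, -1.461, -1.378]
contact_force: [-0.2, 0.9, -1.3]
grip_width: 0.0079
```

```bash
python3 -m inch '[[2,0,0,0,0,0,0],[7,0,0,0,0,0,0],[13,0,0,0,0,0,0],[20,0,0,0,0,0,0],[27,0,0,0,0,0,0],[34,0,0,0,0,0,0],[41,0,0,0,0,0,0],[48,0,0,0,0,0,0],[54,0,0,0,0,0,0],[57,0,0,0,0,0,0]]';python3 -m inch '[[3,0,0,0,0,0,0],[8,0,0,0,0,0,0],[11,0,0,0,0,0,0],[12,0,0,0,0,0,0],[12,0,0,0,0,0,0],[12,0,0,0,0,0,0],[12,0,0,0,0,0,0],[12,0,0,0,0,0,0],[12,0,0,0,0,0,0],[12,0,0,0,0,0,0]]'; python3 plan.py;  python3 - <<'E'
import cv2,numpy as np
from plan import now
from geo import proj
from rig import manip
L=[]
for n,(x,y,k) in {"scene":(285,160,2.6),"top":(200,170,2.6)}.items():
    im=manip.read_camera(n)["image"]
    L.append(cv2.resize(im[y:y+150,x:x+150],None,fx=k,fy=k,interpolation=cv2.INTER_CUBIC))
    p,R,_=now();g=p-.019*R[:,2];print(n,"grasp,plain,knob",*[(proj(n,g+d*R[:,0])-[x,y])*k for d in(0,-.17,.052)])
cv2.imwrite("pics/p4.png",np.hstack(L))
E
```

```text
t: 10.4
position: [0.4738, 0.1797, 0.2732]
eef_rot: [-1.859, -1.462, -1.378]
contact_force: [-0.2, 0.4, -1.5]
grip_width: 0.008
t: 11.23
position: [0.4734, 0.1856, 0.2835]
eef_rot: [-1.859, -1.462, -1.378]
contact_force: [0.3, 0.1, -1.5]
grip_width: 0.0079
t 11.23 q [-0.302  0.106  2.351  1.431  1.096 -1.083] p [0.473 0.186 0.283] x [-0.034  0.498  0.866] y [ 0.894 -0.372  0.249] z [ 0.446  0.783 -0.433] F [ 0.293  0.077 -1.513] w 0.0079
scene grasp,plain,knob [108.44  250.622] [154.189 275.448] [ 90.321 240.789]
top grasp,plain,knob [  7.333 236.288] [158.76  232.077] [-50.004 237.882]
```

View pics/p4.png

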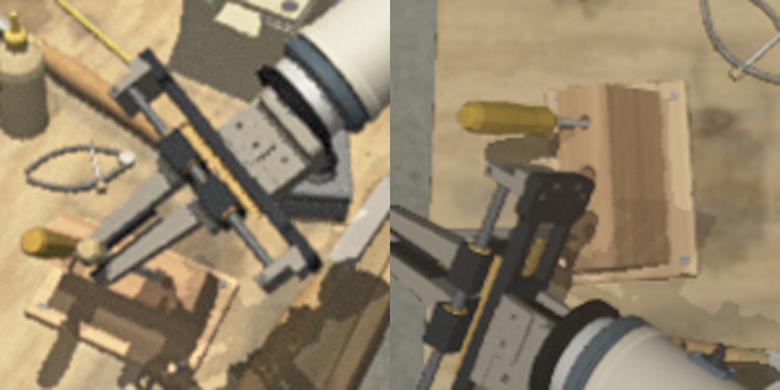

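The bar is out: the knob is at about (88,250) in the scene view (predicted (90,241)), and the screwdriver still stands in its hole. Next I plan the turn to level, staging about 9 cm short of the wheel.

```bash
cat >> ik.py <<'E'
def final(y,phi=np.radians(30),x=.5595,zh=.276,L=.17):
    z=np.array([np.sin(phi),0,-np.cos(phi)]);R=frame(z,np.cross(z,[0,1,0]));return np.array([x,y+L,zh])+.019*z,R
E
python3 - <<'E'
from ik import *
p,R=final(-.145);print(p);path(p,R,10)
E
```

```text
[0.569 0.025 0.26 ]
shift [-104.051  139.278  -72.78 ] turn [-0.037 -0.939 -0.469] |turn| 1.0501129526098438
0.10 [-0.287  0.058  2.318  1.345  1.018 -1.011] maxdq 0.09 c 1.3e-25 wrist [ 0.319 -0.096  0.466]
0.20 [-0.265  0.019  2.285  1.252  0.942 -0.936] maxdq 0.09 c 8.3e-25 wrist [ 0.326 -0.09   0.49 ]
0.30 [-0.236 -0.012  2.254  1.148  0.868 -0.856] maxdq 0.10 c 8.7e-24 wrist [ 0.333 -0.082  0.511]
0.40 [-0.202 -0.035  2.225  1.031  0.797 -0.767] maxdq 0.12 c 1.4e-22 wrist [ 0.34  -0.071  0.53 ]
0.50 [-0.163 -0.05   2.198  0.899  0.73  -0.665] maxdq 0.13 c 2.6e-21 wrist [ 0.348 -0.058  0.545]
0.60 [-0.12  -0.058  2.174  0.747  0.668 -0.547] maxdq 0.15 c 4.3e-20 wrist [ 0.356 -0.044  0.558]
0.70 [-0.074 -0.06   2.152  0.573  0.616 -0.409] maxdq 0.17 c 4.5e-19 wrist [ 0.363 -0.028  0.567]
0.80 [-0.028 -0.055  2.133  0.377  0.575 -0.251] maxdq 0.20 c 1.2e-31 wrist [ 0.371 -0.011  0.573]
0.90 [ 0.019 -0.043  2.117  0.162  0.55  -0.075] maxdq 0.21 c 1.0e-17 wrist [0.379 0.007 0.575]
1.00 [ 0.064 -0.025  2.103 -0.062  0.542  0.109] maxdq 0.22 c 1.3e-30 wrist [0.387 0.025 0.574]
```

```bash
python3 -m inch '[[-2,3,-3,0,-0.02,-0.01,0],[-7,9,-7,0,-0.06,-0.03,0],[-13,16,-12,0,-0.11,-0.055,0],[-19,24,-17,-0.01,-0.17,-0.08,0],[-25,33,-22,-0.01,-0.22,-0.11,0],[-31,42,-26,-0.01,-0.28,-0.14,0],[-38,51,-30,-0.01,-0.34,-0.17,0],[-44,60,-33,-0.02,-0.40,-0.20,0],[-50,67,-36,-0.02,-0.45,-0.225,0],[-52,70,-36,-0.02,-0.47,-0.235,0]]'; python3 - <<'E'
from ik import *
p,R=final(-.145);path(p,R,2)
E
```

```text
t: 12.17
position: [0.5228, 0.1047, 0.2728]
eef_rot: [-2.184, -1.956, -1.095]
contact_force: [-0.8, -0.7, -1.5]
grip_width: 0.0078
shift [-76.966  52.273  -3.289] turn [-0.014 -0.465 -0.233] |turn| 0.5199388263023198
0.50 [-0.05  -0.058  2.142  0.473  0.592 -0.329] maxdq 0.42 c 6.5e-21 wrist [ 0.367 -0.019  0.571]
1.00 [ 0.064 -0.025  2.103 -0.062  0.542  0.109] maxdq 0.54 c 1.8e-18 wrist [0.388 0.025 0.574]
```

```bash
python3 -m inch '[[-3,2,0,0,-0.02,-0.01,0],[-10,7,0,0,-0.06,-0.03,0],[-19,13,0,0,-0.11,-0.055,0],[-28,19,-1,0,-0.17,-0.08,0],[-38,26,-1,0,-0.22,-0.11,0],[-48,32,-2,0,-0.28,-0.14,0],[-58,39,-2,0,-0.34,-0.17,0],[-67,45,-3,-0.01,-0.40,-0.20,0],[-74,50,-3,-0.01,-0.44,-0.22,0],[-77,52,-3,-0.014,-0.465,-0.233,0]]'; python3 plan.py;  python3 - <<'E'
import cv2,numpy as np
from plan import now
from geo import proj
from rig import manip
L=[]
for n,(x,y,k) in {"scene":(290,60,2.66),"top":(300,130,2.66)}.items():
    im=manip.read_camera(n)["image"];cv2.imwrite(f"pics/{n}5.png",im)
    L.append(cv2.resize(im[y:y+180,x:x+150],None,fx=k,fy=k,interpolation=cv2.INTER_CUBIC))
    p,R,_=now();g=p-.019*R[:,2];print(n,"grasp,plain,knob",*[(proj(n,g+d*R[:,0])-[x,y])*k for d in(0,-.17,.052)])
cv2.imwrite("pics/p5.png",np.hstack(L))
E
```

```text
t: 13.0
position: [0.5697, 0.0249, 0.26]
eef_rot: [1.924, 1.926, 0.514]
contact_force: [-0.2, -0.3, -1.8]
grip_width: 0.0075
t 13.00 q [ 0.062 -0.024  2.101 -0.065  0.542  0.108] p [0.57  0.025 0.26 ] x [-0.     1.    -0.003] y [0.865 0.002 0.501] z [ 0.501 -0.003 -0.865] F [-0.184 -0.285 -1.841] w 0.0075
scene grasp,plain,knob [ 89.381 353.829] [187.911 234.192] [ 54.81  395.806]
top grasp,plain,knob [-33.175 208.568] [216.825 209.423] [-109.809  208.306]
```

View pics/p5.png

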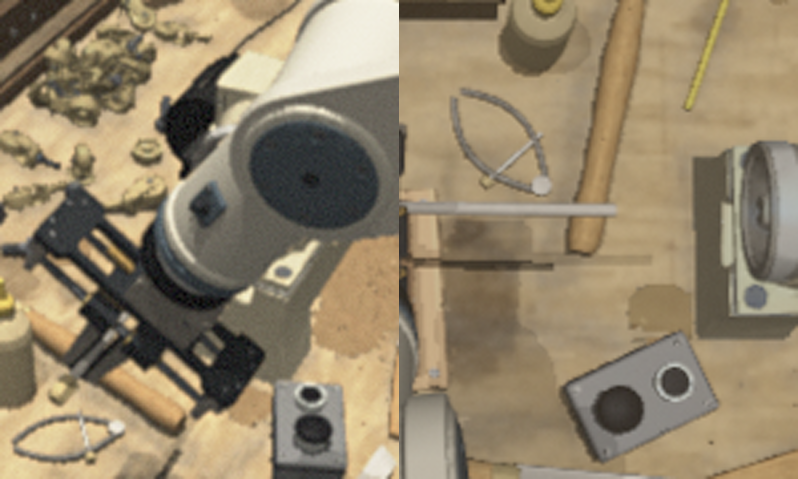

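In the top view the bar is level with its plain end at (216,210) in the crop (predicted (217,209)). The wheel's middle is at (365,207), in line with the bar to within 2 mm and about 100 mm away. I'll advance about 66 mm, slowly.

```bash
python3 -m inch '[[-3,0,0,0,0,0,0],[-9,0,0,0,0,0,0],[-17,1,0,0,0,0,0],[-25,1,0,0,0,0,0],[-34,1,1,0,0,0,0],[-43,1,1,0,0,0,0],[-51,1.5,1,0,0,0,0],[-58,1.5,1,0,0,0,0],[-63,1.5,1,0,0,0,0],[-65,1.5,1,0,0,0,0]]'; python3 -m inch '[[0,0,0,0,0,0,0],[0,0,0,0,0,0,0],[0,0,0,0,0,0,0],[0,0,0,0,0,0,0],[0,0,0,0,0,0,0],[0,0,0,0,0,0,0],[0,0,0,0,0,0,0],[0,0,0,0,0,0,0],[0,0,0,0,0,0,0],[0,0,0,0,0,0,0]]';python3 plan.py;  python3 - <<'E'
import cv2,numpy as np
from plan import now
from geo import proj
from rig import manip
L=[]
for n,(x,y,k) in {"scene":(280,90,2.66),"top":(350,130,2.66)}.items():
    im=manip.read_camera(n)["image"];cv2.imwrite(f"pics/{n}6.png",im)
    L.append(cv2.resize(im[y:y+180,x:x+150],None,fx=k,fy=k,interpolation=cv2.INTER_CUBIC))
    p,R,_=now();g=p-.019*R[:,2];print(n,"grasp,plain,knob",*[(proj(n,g+d*R[:,0])-[x,y])*k for d in(0,-.17,.052)],"spindle",(proj(n,[.5595,-.242,.275])-[x,y])*k)
cv2.imwrite("pics/p6.png",np.hstack(L))
E
```

```text
t: 13.93
position: [0.5708, -0.0404, 0.2596]
eef_rot: [1.927, 1.926, 0.516]
contact_force: [-0.8, 0.2, -1.6]
grip_width: 0.0076
t: 14.77
position: [0.5707, -0.0403, 0.2596]
eef_rot: [1.927, 1.926, 0.516]
contact_force: [1.1, 1.2, -0.9]
grip_width: 0.0079
t 14.77 q [-0.106 -0.019  2.097  0.102  0.545 -0.179] p [ 0.571 -0.04   0.26 ] x [ 0.  1. -0.] y [ 0.866 -0.     0.5  ] z [ 0.5   -0.001 -0.866] F [ 1.075  1.169 -0.861] w 0.0079
scene grasp,plain,knob [154.921 224.819] [246.082 114.746] [123.091 263.253] spindle [262.674  98.061]
top grasp,plain,knob [-69.197 206.424] [180.409 207.61 ] [-145.721  206.061] spindle [226.444 210.477]
```

View pics/p6.png

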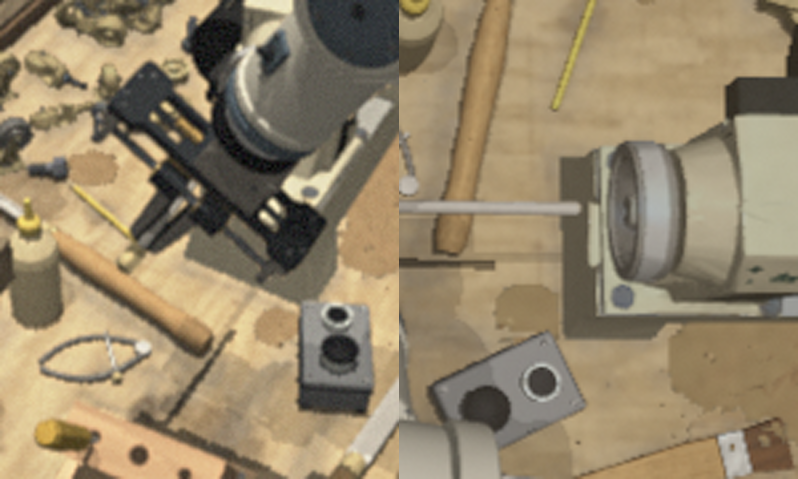

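The plain end is at (181,208) in the top crop, in line with the hub at (229,210) and about 30 mm short of it. The knob, the screwdriver at (62,434) and the raised stop button at (340,348) are all as expected, so I hand in.

```bash
python3 - <<'E'
from rig import manip
print(manip.finish_job())
E
```

```text
the job is handed in; nothing more can be done
None
```

The job is handed in. The lathe's stop button was pressed and released, and the arm is holding the knock-out bar level about 3 cm short of the handwheel. The hand-in gave no verdict, so what follows is from my own last checks at t = 14.8 s.

- **Stop button:** I pressed it until it would go no further, reading 44 N on the closed fingertips, then let it up. The press was harder than it needed to be, and above 40 N. The 40 N limit is stated for the arm and gripper body, so I took fingertip contact as not counted. The last picture shows the button up, and the fingers never went near the start button.
- **Bar:** I gripped it at about 17 cm from the plain end, drew it out along the hole and turned it level. The grip was steady at about 8 mm finger opening.
- **Final position:** In the top view the plain end is within a pixel of where I computed it. It is in line with the handwheel's middle to about 2 mm sideways and about 30 mm short of its face. The estimate of where that face lies is uncertain by a few millimetres.
- **Height:** I set it from the stated 275 mm. My own two-view measurement of the wheel's middle gave about 282 mm; both are within the 25 mm allowance. At the final pose the arm hid the plain end and the wheel in the scene view. The height there therefore rests on the arm's pose and on the knob, which appeared within about 3 pixels of prediction.
- **Other things:** The screwdriver is still in its hole, and I saw no contact with the lathe. The last pictures show the glue bottle standing where it was. I did not check the sanding block in a close view afterwards.

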